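# Reset the timer and open the centrifuge lid

## Robot

A 6-joint arm with a two-finger parallel gripper is mounted at the origin on a cart in front of the work surface, level with it; the furniture and walls round the work are solid. World frame = base frame: x ahead of the robot, y to its left, z up, the work surface at z = 0. Lengths are in m, angles in degrees, forces in N, time in s.
With the tool pointing down it reaches from about 0.3 to 1 m from the base axis. Payload 5.1 kg.
Tool frame: the origin (TCP) lies at the very end of the fingers, on their centre line; the grasp point (between the pads) lies 19 mm behind it; z points along the fingers, y is the direction in which the jaws open and shut (so a half turn about z gives the same grasp; the last joint's range is limited). The gripper opens to 95 mm and grips with 3 to 60 N. Pads are 20 mm wide; open, the fingers measure 119 mm over their backs; the gripper's body (75 mm by 180 mm) begins 59 mm behind the grasp point.
Start: joints at [-80.134, 7.093, 94.555, -0, 78.352, -4.733], TCP at [0.164, -0.629, 0.184] pointing down, gripper open.
Joint ranges: [-149.61, 149.61], [-58.7, 133.49], [1.44, 155.28], [-77.14, 257.14], [18.33, 153.61], [-166.67, 166.67]. Speed limits (degrees/s): [147.25, 147.25, 180, 180, 180, 180].

## Interface

Orientations are given as [roll, pitch, yaw] about the fixed x, y, z axes, in that order (R = Rz(yaw) Ry(pitch) Rx(roll)).
In Python, from plant import sensors, imaging, job gives the robot as it stands.
- The arm moves only by the shell command python3 -m inch 'ROWS'. ROWS is JSON, a list of rows, each a list of 3 entries, a list of its own where there are three numbers: the shift along the tool's x, y, z in units of 30 mm (1.0 is 30 mm), then the turn, a rotation vector about the tool's x, y, z in units of 5 degrees (1.0 is 5 degrees), then the closure, from 0 (fully open) to 1 (shut). A call has 1 to 10 rows; each row shifts and turns the commanded pose from where the row before left it, along the tool's axes as they then stand; what a row does not reach is not made up. A row lasts 1/10 s, in which the tool goes at most 50 mm and 8.59 degrees, less where a joint would pass 70% of its speed; a pose out of reach is approached as far as the arm can. A call is refused whole if a number of a shift passes 1 or a number of a turn 1, either way. A call with a gripper value outside its range is refused whole. The fingers move at their own pace and stop on an object; the grip force is fixed at half the most. Time passes only in rows, so rows that do not move let the fingers close. It gives the time, the measured TCP pose, the force and the opening at its end, in the units of the state.
- sensors.read_state(): the state, without advancing time (a new reading comes with each control period).
- imaging.grab_frame(name): name is "scene" or "top" or "wrist"; returns the picture (480x640x3 uint8, red, green, blue); there is no depth.
- imaging.get_calibration(name): a dict with "K" (3x3 intrinsics, pixels), "extrinsics" (4x4, takes a point from camera to world coordinates). Camera axes: x right, y up, looking along -z (the intrinsics and any distortion apply to the point x, -y, -z); pixel columns grow to the right and rows downward; lengths in m; the calibration is good to about 2 mm. A picture is of the moment at which its call begins: read the wrist's pose just before it. get_calibration takes no time and is no camera call; for the wrist camera it gives the pose at the moment of the call.
- job.hand_in(): hands the job in, once; it reports no verdict.
The state is a dict: "time_s": time; "joints": joint angles; "qvel": joint speeds; "tau": joint torques, N m; "tcp_pos": TCP position; "eef_rot": TCP orientation; "wrist_force": force on the tool from outside, world axes, zero at the start; "moment": the same for the moment, N m; "finger_gap": finger opening in m.
Only numpy, scipy, OpenCV 4.12 (cv2) and the standard library are available. Lean on these libraries where they do the work, as an engineer would, in place of code of your own. Each camera call takes 0.05 s, during which the arm holds its last target.

## Task

Turn the centrifuge's black timer knob anticlockwise back to its zero stop, then, with the orange release still at home, tug the lid up by its steel handle to learn whether the catch holds it. If it is caught, slide the release fully to the right; then lift the lid by its handle to 45 degrees or more and finish while still holding it there. Leave the other things on the worktop where they stand.

Things in the scene. Friction and masses are not known exactly. Their poses are not given: they have to be found in the camera images.
- centrifuge: white benchtop centrifuge, 250 deep (x) x 224 wide (y), heavy and fixed to the worktop; origin at the centre of its underside. Its x axis points to its back, y to its left as the robot faces it, z up; its front faces the robot, turned up to 17 degrees either way. The front 80 mm are a flat console whose top lies 105 above the worktop (timer knob at its left, orange release at its right); behind that lies the grey lid. (Lengths in mm.)
- timer (a joint): angle of the black timer knob, rad: 0 = its zero stop (white mark of the knob toward the machine's front, at the red tick), grows clockwise seen from above up to 2.6. So turning it back is anticlockwise from above. It starts between 0.7 and 1.4, has a little friction (0.03 N m) and stays where it is left.
- timer_grip (a point): point on the upright axis of the timer knob, 37 above the console top. The knob has an upright bar 38 long, 14 thick, that can be pinched across its thickness; the bar reaches from 14 above the console to 44 above it (7 above this point). At joint value 0 the bar lies along the machine's x axis, and it turns with the joint. Round base of radius 32, 6 high, under it. (Lengths in mm.)
- lid (a joint): opening angle of the lid, rad: 0 = shut, 1.35 = its upper stop. It has no stay and falls shut when let go. While the hidden catch is engaged the lid rattles up only to about 0.05 (7 mm at the front) and then stops firmly; if the catch happens to be free it just keeps rising. Nothing shows from outside which it is.
- lid_handle (a point): middle of the lid's steel handle: a round bar 12 mm thick, 108 long along the machine's y axis, on two posts (48 to each side of the middle), 28 clear above the lid. Lid shut: bar centre 152 above the worktop, 146 in front of the hinge line and 40 above it, so it first moves up and about a quarter as far back. Lid about 0.3 kg, 2 N at the handle.
- lid_hinge (a point): middle of the lid's hinge line at the back of the machine, 112 above the worktop; the line runs along the machine's y axis. (Lengths in mm.)
- release (a joint): travel of the orange release slide, m: 0 = home, 0.018 = fully slid, toward the machine's right (its -y). Sliding it fully to its stop draws the hidden catch clear for good. Resistance up to 6 N, most at the start, then it snaps over; it stays where it is left.
- release_grip (a point): centre of the upright orange thumb piece of the release, 15 above the console top; the thumb piece is 16 (machine x) x 14 (machine y), from the console up to 28 above it. (Lengths in mm.)
- pp_bottle_mid (a point): white bottle with a blue screw cap, 64 across, 130 high mm, a bystander; this point is at its centre, half-way up
- brown_bottle_mid (a point): brown bottle with a black cap, 54 across, 125 high mm, a bystander; this point is at its centre, half-way up
- small_vial_mid (a point): small white vial with a red cap, 32 across, 75 high mm, a bystander; this point is at its centre, half-way up
- cap_vial_mid (a point): small white vial with a white cap, 27 across, 52 high mm, a bystander; this point is at its centre, half-way up
- beaker_mid (a point): small glass beaker, 66 x 57 x 69 mm, a bystander; this point is at its centre, half-way up
- tape_mid (a point): roll of black tape lying flat, 51 x 48 x 19 mm, a bystander; this point is at its centre, half-way up

How it is judged (in metres and radians):
On the way, in this order (a step that is already met when the one before it is completed fails the run):
1. the timer knob is back at its zero stop (within 0.07 rad), the release still at home (value of joint timer below 0.07 rad and value of joint release below 0.003 m), for 0.2 s.
2. the fingers tug the lid up (0.025 rad or more) with the release at home (value of joint lid above 0.025 rad and value of joint release below 0.003 m and contact force between the fingers and lid above 1 N), for 0.2 s.
3. the lid is lifted to 45 degrees (0.75 rad or more) by the fingers (value of joint lid above 0.75 rad and contact force between the fingers and lid above 0.5 N), for 0.2 s.
At the end, for the whole second after the job is handed in: The lid stands open at 0.75 rad or more, at rest (under 0.1 rad/s) and held by the fingers (contact over 0.5 N); the timer knob is within 0.1 rad of its zero stop (all of step 3 and velocity of joint lid between -0.1 and 0.1 rad/s and value of joint timer below 0.1 rad); the arm keeps its last pose, push and grip.
It fails at once if a bystander on the worktop is shifted or knocked over (its centre moved over 30 mm) (distance of any of pp_bottle_mid, brown_bottle_mid, small_vial_mid, cap_vial_mid, beaker_mid, tape_mid from where it was at the start of the episode above 0.03 m).
It also fails if it takes over 69 s, if anything falls off the work surface, if the arm or the gripper's body presses on something with over 40 N, if the wrist force passes 120 N, or if a joint passes its speed limit or range.

## Working session

There is one attempt and no reset: what is moved stays moved. The work goes in short steps, Python scripts to look and compute and a shell command to move; the robot and the scene stay as the last step left them, time stands still between calls to the robot, and variables do not carry over. Pictures are saved under pics/ and viewed, and the job is handed in when it is done.

```bash
ls; mkdir -p pics
python3 - <<'E'
from plant import sensors, imaging
import cv2
print(sensors.read_state())
for n in ("scene","top"):
    cv2.imwrite(f"pics/{n}0.png",imaging.grab_frame(n)[:,:,::-1])
for n in ("scene","top","wrist"):
    c=imaging.get_calibration(n); print(n,c)
E
```

```text
pics
{'time_s': 0.0, 'joints': array([-8.01331305e+01,  7.13367078e+00,  9.46333918e+01,  1.55566032e-04,
        7.83512724e+01, -4.73388731e+00]), 'qvel': array([-0.03056882, -0.0408332 ,  0.11300073, -0.0477279 , -0.00013862,
       -0.08073664]), 'tau': array([-1.19021017e-03, -4.17602599e+01, -3.59930778e+01,  7.74194417e-02,
        4.91794688e-02, -1.70890908e-04]), 'tcp_pos': array([ 0.16369172, -0.62832619,  0.18239226]), 'eef_rot': array([-1.79882081e+02, -9.91770600e-03,  1.46007151e+01]), 'wrist_force': array([-0.50598325,  0.32006917,  0.54736446]), 'moment': array([-0.00087785, -0.01431559, -0.01434326]), 'finger_gap': 0.09508413993461687}
scene {'K': array([[491.37593212,   0.        , 320.78729053],
       [  0.        , 491.37593212, 245.83330287],
       [  0.        ,   0.        ,   1.        ]]), 'extrinsics': array([[-0.59574822,  0.60595698, -0.5271624 ,  0.0585605 ],
       [-0.8030963 , -0.45839032,  0.38067657,  0.31901763],
       [-0.01097252,  0.65014956,  0.75972703,  0.85019691],
       [ 0.        ,  0.        ,  0.        ,  1.        ]])}
top {'K': array([[476.02684928,   0.        , 312.40823457],
       [  0.        , 476.02684928, 237.43003841],
       [  0.        ,   0.        ,   1.        ]]), 'extrinsics': array([[ 0.02143451,  0.99931282, -0.03023989,  0.54702226],
       [-0.99954602,  0.02206048,  0.02052062, -0.05486418],
       [ 0.02117363,  0.02978631,  0.999332  ,  0.98103013],
       [ 0.        ,  0.        ,  0.        ,  1.        ]])}
wrist {'K': array([[368.13794146,   0.        , 318.21102432],
       [  0.        , 368.13794146, 229.34850837],
       [  0.        ,   0.        ,   1.        ]]), 'extrinsics': array([[ 0.25243928,  0.92483769,  0.28451653,  0.24361485],
       [-0.96760748,  0.24224733,  0.07107735, -0.60776453],
       [-0.00318836, -0.29324304,  0.95603261,  0.3824895 ],
       [ 0.        ,  0.        ,  0.        ,  1.        ]])}
```

View pics/scene0.png

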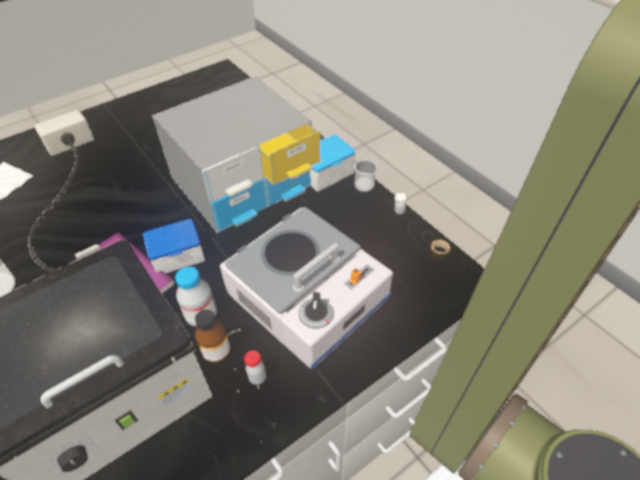

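View pics/top0.png

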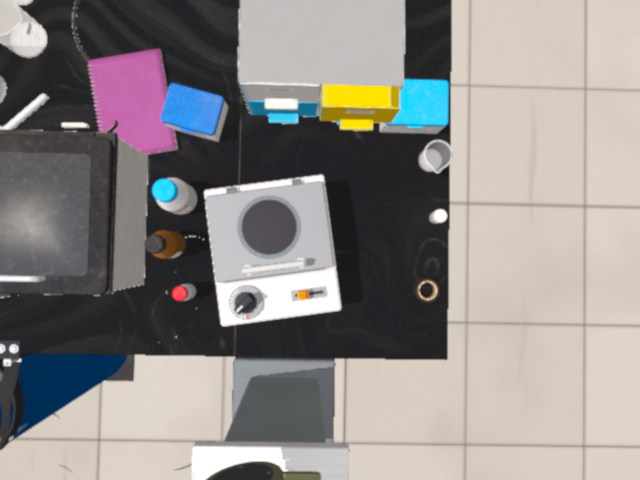

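The top view shows the knob near (246,300), the orange release near (304,295) and the handle from about (243,270) to (313,262). I'll enlarge this area and segment it.

Run:
```python
import cv2
t=cv2.imread("pics/top0.png"); s=cv2.imread("pics/scene0.png")
cv2.imwrite("pics/topz.png",cv2.resize(t[165:335,195:350],None,fx=3.5,fy=3.5,interpolation=cv2.INTER_CUBIC))
cv2.imwrite("pics/scenez.png",cv2.resize(s[205:375,215:400],None,fx=3.5,fy=3.5,interpolation=cv2.INTER_CUBIC))
```

```text
(no output)
```

View pics/topz.png

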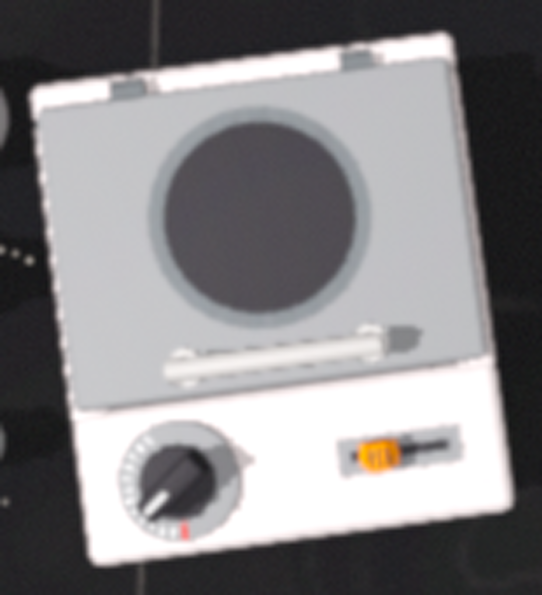

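View pics/scenez.png

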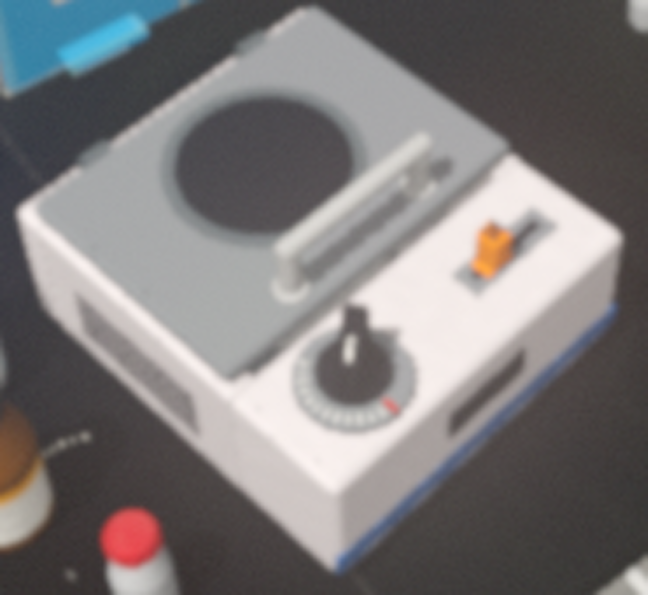

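```bash
cat > h.py <<'E'
import numpy as np, cv2
from plant import sensors, imaging
def ray(n,p,c=None):
    c=c or imaging.get_calibration(n); K=c["K"];E=c["extrinsics"]
    d=np.array([(p[0]-K[0,2])/K[0,0],-(p[1]-K[1,2])/K[1,1],-1.])
    return E[:3,3],E[:3,:3]@d
def onz(n,p,z,c=None):
    o,d=ray(n,p,c); return o+d*(z-o[2])/d[2]
def tri(a,b):
    (o,d),(p,e)=a,b
    s=np.linalg.lstsq(np.c_[d,-e],p-o,rcond=None)[0]
    A=o+d*s[0];B=p+e*s[1]; return (A+B)/2,np.linalg.norm(A-B)
def proj(n,X,c=None):
    c=c or imaging.get_calibration(n); E=c["extrinsics"]
    q=E[:3,:3].T@(np.asarray(X)-E[:3,3]); K=c["K"]
    return np.array([K[0,0]*q[0]/-q[2]+K[0,2],K[1,1]*-q[1]/-q[2]+K[1,2]])
def cen(m):
    y,x=np.nonzero(m); return np.array([x.mean(),y.mean()])
E
python3 - <<'E'
from h import *
T=cv2.imread("pics/top0.png");S=cv2.imread("pics/scene0.png")
tz=lambda x,y:(195+(x+.5)/3.5-.5,165+(y+.5)/3.5-.5)
sz=lambda x,y:(215+(x+.5)/3.5-.5,205+(y+.5)/3.5-.5)
ps={}
def pr(k,v): print(k,np.round(v,4))
FL=onz("top",tz(93,567),.105);FR=onz("top",tz(514,512),.105)
pr("FL",FL);pr("FR",FR);pr("w",np.linalg.norm(FL-FR));v=FL-FR;pr("yaw",np.degrees(np.arctan2(-v[0],v[1])))
FLs=onz("scene",sz(337,492),.105);FRs=onz("scene",sz(622,238),.105);pr("FLs",FLs);pr("FRs",FRs);v=FLs-FRs;pr("yaws",np.degrees(np.arctan2(-v[0],v[1])))
hl=tri(ray("top",tz(166,372)),ray("scene",sz(278,250)));hr=tri(ray("top",tz(384,342)),ray("scene",sz(430,140)))
pr("hl",hl[0]);pr("hr",hr[0]);print(hl[1],hr[1]);v=hl[0]-hr[0];pr("len",np.linalg.norm(v));pr("yawh",np.degrees(np.arctan2(-v[0],v[1])))
for n,a,b in(("top",(166,372),(384,342)),):
  A=onz(n,tz(*a),.152);B=onz(n,tz(*b),.152);v=A-B;pr("h152",(A+B)/2);pr("len",np.linalg.norm(v));pr("y",np.degrees(np.arctan2(-v[0],v[1])))
A=onz("scene",sz(278,250),.152);B=onz("scene",sz(430,140),.152);v=A-B;pr("h152s",(A+B)/2);pr("len",np.linalg.norm(v));pr("y",np.degrees(np.arctan2(-v[0],v[1])))
for n,I in(("top",T),("scene",S)):
  h=cv2.cvtColor(I,cv2.COLOR_BGR2HSV);m=cv2.inRange(h,(5,150,100),(20,255,255))
  R=(slice(270,320),slice(285,330)) if n=="top" else (slice(255,300),slice(340,375))
  z=np.zeros_like(m);z[R]=m[R];c=cen(z);ps[n]=c;print(n,"orange",c,(z>0).sum());pr("on.12",onz(n,c,.12))
p=tri(ray("top",ps["top"]),ray("scene",ps["scene"]));print("rel",p)
# knob: dial grey disc centre approx on console, tick
pr("dialbase",onz("top",tz(181,481),.109));pr("tick",onz("top",tz(185,531),.105))
pr("dialbase s",onz("scene",sz(355,377),.109));pr("ticks",onz("scene",sz(391,406),.105))
pr("bar end front",onz("top",tz(150,512),.149));pr("bar end back",onz("top",tz(200,463),.149))
E
```

```text
FL [0.4071 0.09   0.105 ]
FR [ 0.4398 -0.1291  0.105 ]
w 0.2215
yaw 8.4802
FLs [0.407  0.0916 0.105 ]
FRs [ 0.4395 -0.123   0.105 ]
yaws 8.6239
hl [0.5122 0.0494 0.1549]
hr [ 0.5283 -0.0589  0.1494]
0.0024144089719277005 0.00018016224425142701
len 0.1097
yawh 8.4823
h152 [ 0.5199 -0.005   0.152 ]
len 0.109
y 9.0301
h152s [ 0.5207 -0.0042  0.152 ]
len 0.1074
y 6.2224
top orange [303.2739726  294.39726027] 73
on.12 [ 0.47   -0.0583  0.12  ]
scene orange [355.12820513 276.53846154] 78
on.12 [ 0.4666 -0.053   0.12  ]
rel (array([ 0.46998859, -0.05749565,  0.1128449 ]), np.float64(0.0020654394604503346))
dialbase [0.4531 0.0449 0.109 ]
tick [0.4267 0.0427 0.105 ]
dialbase s [0.4528 0.0471 0.109 ]
ticks [0.4301 0.0414 0.105 ]
bar end front [0.4418 0.0553 0.149 ]
bar end back [0.4665 0.0312 0.149 ]
```

```bash
python3 -m inch '[[[0,0,-1],[0,0,0],0],[[0.75,-0.96,0],[0,0,0],0.2],[[0.75,-0.96,0],[0,0,0],0.4],[[0.75,-0.96,0],[0,0,0],0.5],[[0.75,-0.96,0],[0,0,0],0.5],[[0.75,-0.96,0],[0,0,0],0.5],[[0.75,-0.96,0],[0,0,0],0.5],[[0.75,-0.96,0],[0,0,0],0.5],[[0.75,-0.96,0],[0,0,0],0.5],[[0.75,-0.96,0],[0,0,0],0.5]]'
python3 -m inch '[[[0.75,-0.96,0],[0,0,0],0.5],[[0.75,-0.96,0],[0,0,0],0.5],[[0.75,-0.96,0],[0,0,0],0.5],[[0.75,-0.96,0],[0,0,0],0.5],[[0.75,-0.96,0],[0,0,0],0.5],[[0.75,-0.96,0],[0,0,0],0.5],[[0.75,-0.96,0],[0,0,0],0.5],[[0.75,-0.96,0],[0,0,0],0.5],[[0,0,0],[0,0,-1],0.5],[[0,0,0],[0,0,-1],0.5]]'
```

```text
time_s: 1.1
tcp_pos: [0.2946, -0.3255, 0.2132]
eef_rot: [-180.0, 0.0, 14.6]
wrist_force: [0.3, -0.2, 1.1]
finger_gap: 0.0473
time_s: 2.1
tcp_pos: [0.4105, -0.0575, 0.2131]
eef_rot: [-180.0, 0.0, 25.0]
wrist_force: [-1.1, -0.3, -0.3]
finger_gap: 0.0478
```

```bash
python3 -m inch '[[[0.91,-0.82,0],[0,0,0],0.5],[[0.91,-0.82,0],[0,0,0],0.5],[[0.91,-0.82,0],[0,0,0],0.5],[[0,0,0],[0,0,-1],0.5],[[0,0,0],[0,0,-1],0.5],[[0,0,0],[0,0,-1],0.5],[[0,0,0],[0,0,-1],0.5],[[0,0,0],[0,0,-1],0.5],[[0,0,0],[0,0,-1],0.5],[[0,0,0],[0,0,-1],0.5]]'
python3 -m inch '[[[0,0,0],[0,0,-1],0.5],[[0,0,0],[0,0,-1],0.5],[[0,0,0],[0,0,-1],0.5],[[0,0,0],[0,0,-1],0.5],[[0,0,0],[0,0,-1],0.5],[[0,0,0],[0,0,-1],0.5],[[0,0,0],[0,0,-1],0.5],[[0,0,0],[0,0,-1],0.5],[[0,0,0],[0,0,-1],0.5],[[0,0,0],[0,0,-1],0.5]]'
python3 -m inch '[[[0,0,0],[0,0,-1],0.5],[[0,0,0],[0,0,-1],0.5],[[0,0,0],[0,0,-1],0.5],[[0,0,0],[0,0,-1],0.5],[[0,0,0],[0,0,-1],0.5],[[0,0,0],[0,0,0],0.5],[[0,0,0],[0,0,0],0.5]]'
python3 - <<'E'
from h import *
print(sensors.read_state()["tcp_pos"],sensors.read_state()["joints"])
c=imaging.get_calibration("wrist")
cv2.imwrite("pics/w1.png",imaging.grab_frame("wrist")[:,:,::-1])
for P in((.454,.044,.149),(.454,.044,.111)):print(proj("wrist",P,c))
E
```

```text
time_s: 3.1
tcp_pos: [0.4539, 0.0424, 0.2131]
eef_rot: [-180.0, 0.0, 59.8]
wrist_force: [0.3, 0.4, -0.1]
finger_gap: 0.0474
time_s: 4.1
tcp_pos: [0.4539, 0.0424, 0.2131]
eef_rot: [-180.0, -0.0, 109.8]
wrist_force: [-0.0, 0.2, 0.7]
finger_gap: 0.0474
time_s: 4.8
tcp_pos: [0.4541, 0.0424, 0.2133]
eef_rot: [-180.0, -0.0, 134.5]
wrist_force: [-0.2, -0.1, -0.3]
finger_gap: 0.0473
[0.45407128 0.04239402 0.21331785] [-1.41652256e+00 -1.94957410e+01  1.16151838e+02  1.05663481e-03
  8.33768707e+01 -4.59106036e+01]
[320.04690709 231.65586069]
[319.8182794  218.34729849]
```

View pics/w1.png

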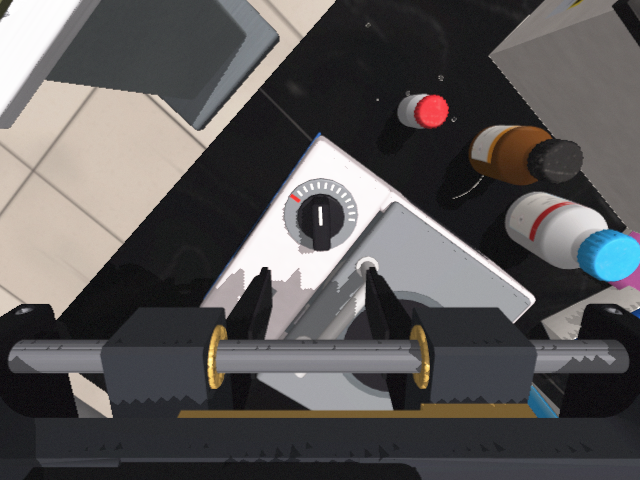

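The wrist view shows the knob bar upright in the image at about (321,229). I expected (320,231), so it is centred and aligned with the jaws. I'll go down and pinch it.

```bash
python3 -m inch '[[[0,0,0.7],[0,0,0],0.5],[[0,0,0.7],[0,0,0],0.5],[[0,0,0.7],[0,0,0],0.5],[[0,0,0.6],[0,0,0],0.5],[[0,0,0.3],[0,0,0],0.5],[[0,0,0],[0,0,0],0.5],[[0,0,0],[0,0,0],0.5]]'
python3 -m inch '[[[0,0,0],[0,0,0],0.7],[[0,0,0],[0,0,0],0.85],[[0,0,0],[0,0,0],1],[[0,0,0],[0,0,0],1],[[0,0,0],[0,0,0],1],[[0,0,0],[0,0,0],1]]'
```

```text
time_s: 5.55
tcp_pos: [0.4547, 0.0424, 0.1244]
eef_rot: [180.0, 0.0, 134.6]
wrist_force: [0.0, -1.0, 0.0]
finger_gap: 0.0475
time_s: 6.15
tcp_pos: [0.4543, 0.0424, 0.1237]
eef_rot: [180.0, 0.0, 134.6]
wrist_force: [0.1, 0.4, 0.1]
finger_gap: 0.0049
```

Run:
```python
from h import *
s=sensors.read_state();print(s["finger_gap"],s["tcp_pos"])
c=imaging.get_calibration("wrist");print(proj("wrist",s["tcp_pos"],c))
cv2.imwrite("pics/w2.png",imaging.grab_frame("wrist")[:,:,::-1])
cv2.imwrite("pics/s2.png",cv2.resize(imaging.grab_frame("scene")[180:380,200:420,::-1],None,fx=3,fy=3))
```

```text
0.0048565188878900885 [0.45430391 0.04239959 0.12369686]
[318.79348561 266.30214183]
```

View pics/w2.png

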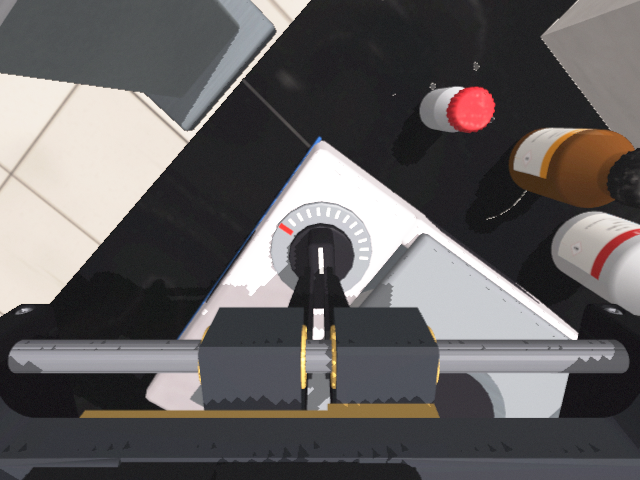

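View pics/s2.png

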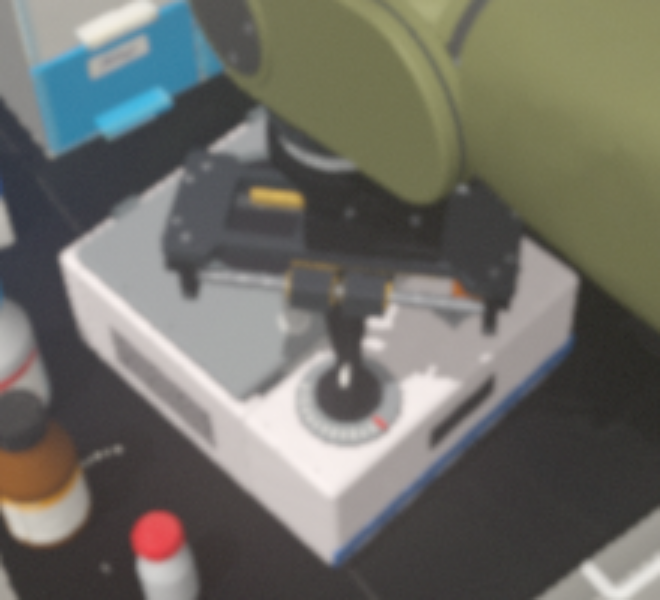

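The fingers are around the bar, with the white mark showing just ahead of them at (320,260). The gap stops at 4.9 mm, which is smaller than the 14 mm bar. I'll turn part-way and check that the mark follows.

```bash
python3 -m inch '[[[0,0,0],[0,0,-0.6],1],[[0,0,0],[0,0,-0.6],1],[[0,0,0],[0,0,-0.6],1],[[0,0,0],[0,0,-0.6],1],[[0,0,0],[0,0,-0.6],1],[[0,0,0],[0,0,0],1]]'
python3 - <<'E'
from h import *
s=sensors.read_state();print(s["finger_gap"],s["tcp_pos"],s["moment"])
cv2.imwrite("pics/w3.png",imaging.grab_frame("wrist")[100:400,150:500,::-1])
E
```

```text
time_s: 6.85
tcp_pos: [0.4543, 0.0424, 0.1236]
eef_rot: [-180.0, -0.0, 149.6]
wrist_force: [0.0, 0.1, -0.9]
finger_gap: 0.0001
0.00012795836453476046 [0.45426818 0.04236247 0.12362203] [ 0.047668   -0.13138498 -0.00410303]
```

View pics/w3.png

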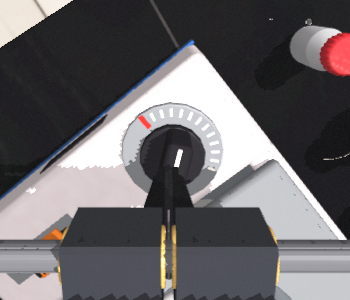

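The mark did not follow, and the gap has gone to 0, so the pinch missed the bar. I'll back off and measure the knob more carefully.

```bash
python3 -m inch '[[[0,0,-1],[0,0,0],0.6],[[0,0,-1],[0,0,0],0.5],[[0,0,-1],[0,0,0],0.5],[[0,0,0],[0,0,0.6],0.5],[[0,0,0],[0,0,0.6],0.5],[[0,0,0],[0,0,0.6],0.5],[[0,0,0],[0,0,0.6],0.5],[[0,0,0],[0,0,0.6],0.5],[[0,0,0],[0,0,0],0.5],[[0,0,0],[0,0,0],0.5]]'
python3 - <<'E'
from h import *
c=imaging.get_calibration("wrist")
f=imaging.grab_frame("wrist")[:,:,::-1].copy()
np.save("c4.npy",c["extrinsics"]);cv2.imwrite("pics/w4raw.png",f)
print(sensors.read_state()["tcp_pos"])
cv2.imwrite("pics/w4.png",cv2.resize(f[150:300,240:400],None,fx=4,fy=4,interpolation=cv2.INTER_CUBIC))
for p in((.4543,.0424,.149),(.4543,.0424,.111),(.4543,.0424,.2133)):print(proj("wrist",p,c))
s=imaging.grab_frame("scene")[:,:,::-1]
cv2.imwrite("pics/s4.png",cv2.resize(s[205:375,215:400],None,fx=3.5,fy=3.5,interpolation=cv2.INTER_CUBIC))
print(proj("scene",(.4543,.0424,.149)),proj("scene",(.4543,.0424,.111)),proj("scene",(.4543,.0424,.2133)))
E
```

```text
time_s: 7.9
tcp_pos: [0.4543, 0.0424, 0.2136]
eef_rot: [-180.0, -0.0, 134.6]
wrist_force: [-0.2, -0.0, 0.1]
finger_gap: 0.0474
[0.45427015 0.04240429 0.21363881]
[318.62899693 233.0279377 ]
[318.54996596 219.57136143]
[318.82328334 266.10901743]
[317.35338342 297.65168855] [317.70063024 309.80896418] [316.70856374 275.0762464 ]
```

View pics/w4.png

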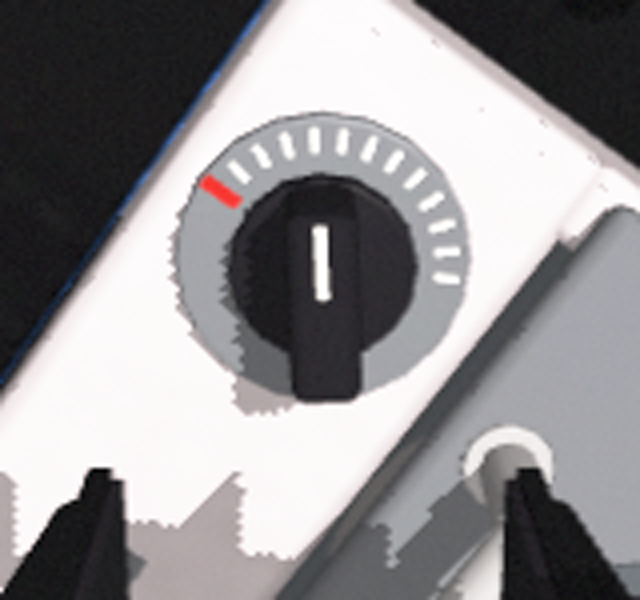

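View pics/s4.png

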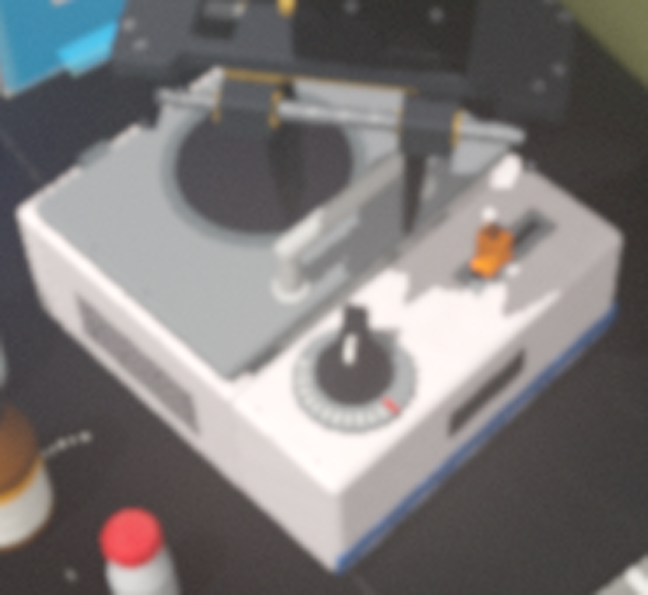

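Run:
```python
from h import *
c=imaging.get_calibration("wrist")
w=lambda x,y:(240+(x+.5)/4-.5,150+(y+.5)/4-.5)
sz=lambda x,y:(215+(x+.5)/3.5-.5,205+(y+.5)/3.5-.5)
tz=lambda x,y:(195+(x+.5)/3.5-.5,165+(y+.5)/3.5-.5)
W=lambda x,y:ray("wrist",w(x,y),c);S=lambda x,y:ray("scene",sz(x,y));T=lambda x,y:ray("top",tz(x,y))
def pr(k,v):print(k,np.round(v[0],4),round(v[1],4))
E=c["extrinsics"];p=sensors.read_state()["tcp_pos"];print("tcp depth",-(E[:3,:3].T@(p-E[:3,3]))[2])
pr("mark centre WS",tri(W(321,262),S(350,350)));pr("mark WT",tri(W(321,262),T(158,503)));pr("TS",tri(T(158,503),S(350,350)))
pr("tick WS",tri(W(221,191),S(391,406)));pr("tick WT",tri(W(221,191),T(185,531)))
print("dial W on z",onz("wrist",w(322,255),.111,c),"tick",onz("wrist",w(221,191),.105,c))
print("mark on .149",onz("wrist",w(321,225),.149,c),onz("wrist",w(321,300),.149,c),"barback",onz("wrist",w(327,400),.149,c))
f=imaging.grab_frame("scene")[:,:,::-1]
g=cv2.resize(f[225:325,270:370],None,fx=6,fy=6,interpolation=cv2.INTER_CUBIC)
g=np.clip(g.astype(float)*1.8,0,255).astype(np.uint8);q=proj("scene",p);cv2.circle(g,tuple(int(v) for v in ((q-[270,225])*6)),4,(0,0,255),1)
cv2.imwrite("pics/s5.png",g)
```

```text
tcp depth 0.21570943377256419
mark centre WS [0.4457 0.0535 0.1479] 0.0016
mark WT [0.4459 0.0521 0.1448] 0.0003
TS [0.4465 0.0527 0.146 ] 0.002
tick WS [0.427  0.0428 0.1107] 0.0014
tick WT [0.427  0.042  0.1093] 0.0005
dial W on z [0.45143306 0.04721511 0.111     ] tick [0.4272854  0.04100401 0.105     ]
mark on .149 [0.44020848 0.05797719 0.149     ] [0.45033963 0.04774653 0.149     ] barback [0.46516311 0.03440714 0.149     ]
```

View pics/s5.png

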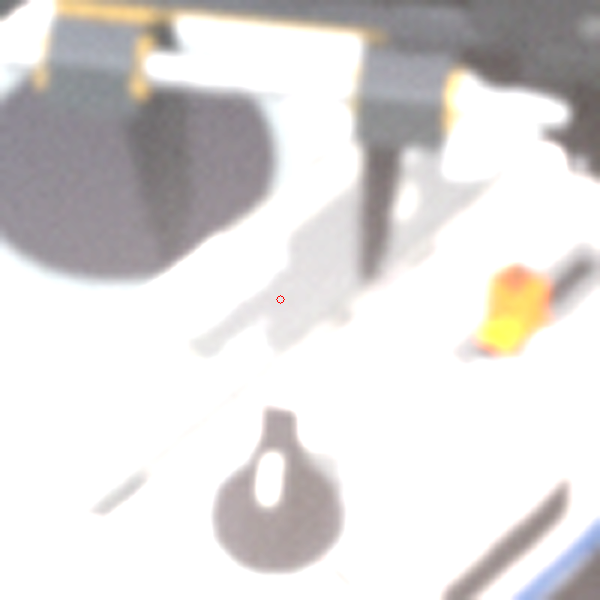

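Run:
```python
from h import *
c=imaging.get_calibration("wrist")
w=lambda x,y:(240+(x+.5)/4-.5,150+(y+.5)/4-.5)
s=lambda x,y:(270+(x+.5)/6-.5,225+(y+.5)/6-.5)
a=[]
for P,Q in(((103,470),(370,278)),((525,470),(170,255)),((103,470),(170,255)),((525,470),(370,278))):
    v=tri(ray("wrist",w(*P),c),ray("scene",s(*Q)));print(np.round(v[0],4),v[1])
```

```text
[0.4261 0.0341 0.2474] 0.0006269418333258833
[0.4638 0.0702 0.2459] 0.001514595387983807
[0.4085 0.0887 0.3355] 0.03495724255340223
[0.4255 0.0641 0.2856] 0.04927585562428958
```

Run:
```python
import cv2,numpy as np
f=cv2.imread("pics/w4raw.png")[215:345,230:420]
a=np.clip(255*(f/255.)**.45,0,255).astype(np.uint8)
cv2.imwrite("pics/w4g.png",cv2.resize(a,None,fx=4,fy=4,interpolation=cv2.INTER_CUBIC))
f=cv2.imread("pics/w2.png")[215:345,230:420]
a=np.clip(255*(f/255.)**.45,0,255).astype(np.uint8)
cv2.imwrite("pics/w2g.png",cv2.resize(a,None,fx=4,fy=4,interpolation=cv2.INTER_CUBIC))
```

```text
(no output)
```

View pics/w4g.png

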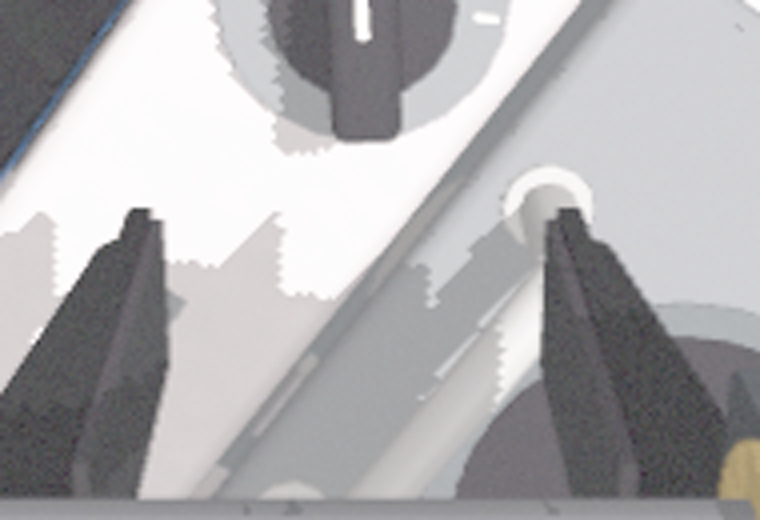

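View pics/w2g.png

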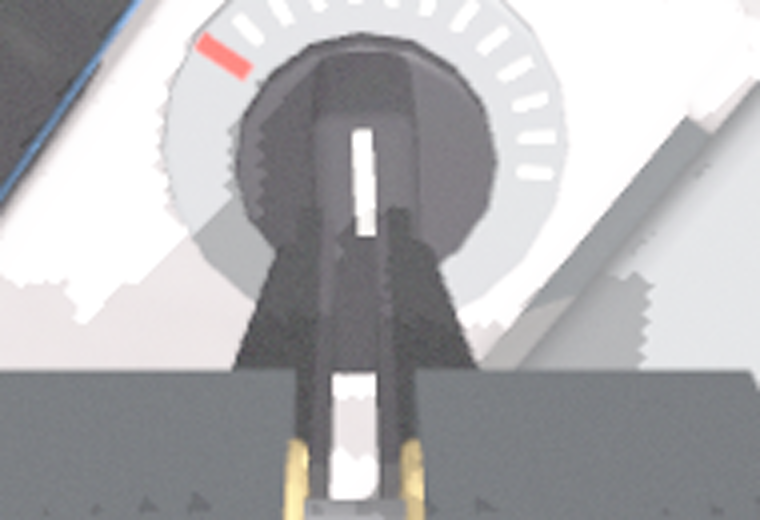

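The fingertips show clearly above the bar top in the wrist picture. Triangulating the visible tips in two views puts them about 33 mm above the reported TCP. I'll descend in short, force-checked steps and not trust the reported height.

```bash
python3 -m inch '[[[0,0,0.8],[0,0,0],0.5],[[0,0,0.8],[0,0,0],0.5],[[0,0,0.8],[0,0,0],0.5],[[0,0,0.5],[0,0,0],0.5],[[0,0,0.2],[0,0,0],0.5]]'
python3 -m inch '[[[0,0,0.15],[0,0,0],0.5],[[0,0,0],[0,0,0],0.5]]'
python3 -m inch '[[[0,0,0.15],[0,0,0],0.5],[[0,0,0],[0,0,0],0.5]]'
python3 - <<'E'
from h import *
f=imaging.grab_frame("wrist")[:,:,::-1][130:360,200:440]
a=np.clip(255*(f/255.)**.5,0,255).astype(np.uint8)
cv2.imwrite("pics/w6.png",cv2.resize(a,None,fx=3,fy=2.6))
E
```

```text
time_s: 8.55
tcp_pos: [0.4532, 0.0424, 0.1188]
eef_rot: [-179.9, -0.1, 134.6]
wrist_force: [-0.3, 1.0, 0.3]
finger_gap: 0.0476
time_s: 8.75
tcp_pos: [0.4546, 0.0424, 0.1165]
eef_rot: [180.0, 0.0, 134.6]
wrist_force: [-0.2, -0.0, 0.4]
finger_gap: 0.0471
time_s: 8.95
tcp_pos: [0.4545, 0.0424, 0.1119]
eef_rot: [180.0, 0.0, 134.6]
wrist_force: [0.0, 0.5, 0.4]
finger_gap: 0.0474
```

View pics/w6.png

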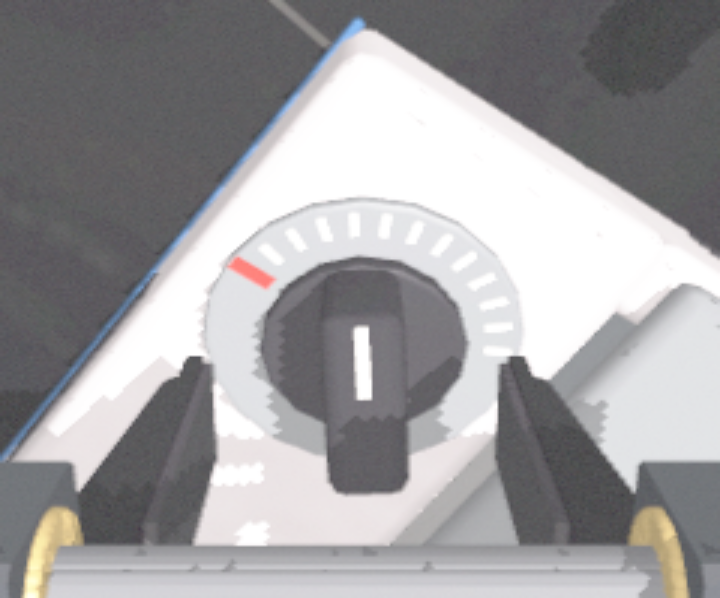

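The open fingers straddle the bar, which is centred near (362,390) in the crop, and there is no contact force yet. I'll go about 15 mm lower and close.

```bash
python3 -m inch '[[[0,0,0.17],[0,0,0],0.5],[[0,0,0],[0,0,0],0.5]]'
python3 -m inch '[[[0,0,0.17],[0,0,0],0.5],[[0,0,0],[0,0,0],0.5]]'
python3 -m inch '[[[0,0,0.17],[0,0,0],0.5],[[0,0,0],[0,0,0],0.5]]'
python3 -m inch '[[[0,0,0],[0,0,0],0.75],[[0,0,0],[0,0,0],1],[[0,0,0],[0,0,0],1],[[0,0,0],[0,0,0],1],[[0,0,0],[0,0,0],1],[[0,0,0],[0,0,0],1],[[0,0,0],[0,0,0],1],[[0,0,0],[0,0,0],1]]'
```

```text
time_s: 9.2
tcp_pos: [0.4539, 0.0424, 0.106]
eef_rot: [-180.0, -0.0, 134.6]
wrist_force: [-0.3, 0.0, -0.2]
finger_gap: 0.0478
time_s: 9.4
tcp_pos: [0.4537, 0.0424, 0.1006]
eef_rot: [-179.9, -0.1, 134.6]
wrist_force: [-0.1, 0.2, 0.1]
finger_gap: 0.0475
time_s: 9.6
tcp_pos: [0.4537, 0.0424, 0.0955]
eef_rot: [-179.9, -0.1, 134.6]
wrist_force: [-0.4, -0.5, 0.5]
finger_gap: 0.0476
time_s: 10.4
tcp_pos: [0.4557, 0.0433, 0.0966]
eef_rot: [179.8, 0.1, 134.6]
wrist_force: [4.9, 3.3, -2.4]
finger_gap: 0.0135
```

It holds the bar, with the gap at 13.5 mm. The reported TCP is now below the console top, which confirms the height bias. Now I'll turn the knob anticlockwise.

```bash
python3 -m inch '[[[0,0,0],[0,0,-1],1],[[0,0,0],[0,0,-1],1],[[0,0,0],[0,0,-1],1],[[0,0,0],[0,0,-1],1],[[0,0,0],[0,0,-1],1],[[0,0,0],[0,0,-1],1],[[0,0,0],[0,0,-1],1],[[0,0,0],[0,0,-1],1],[[0,0,0],[0,0,-1],1],[[0,0,0],[0,0,-0.4],1]]'
python3 - <<'E'
from h import *
print(sensors.read_state()["moment"])
f=imaging.grab_frame("wrist")[:,:,::-1][130:360,200:440]
a=np.clip(255*(f/255.)**.5,0,255).astype(np.uint8)
cv2.imwrite("pics/w7.png",cv2.resize(a,None,fx=3,fy=2.6))
E
```

```text
time_s: 11.4
tcp_pos: [0.4566, 0.0455, 0.0966]
eef_rot: [179.6, 0.4, -178.3]
wrist_force: [8.4, 11.0, -5.9]
finger_gap: 0.0138
[ 2.0394527  -1.61209976 -0.09550709]
```

View pics/w7.png

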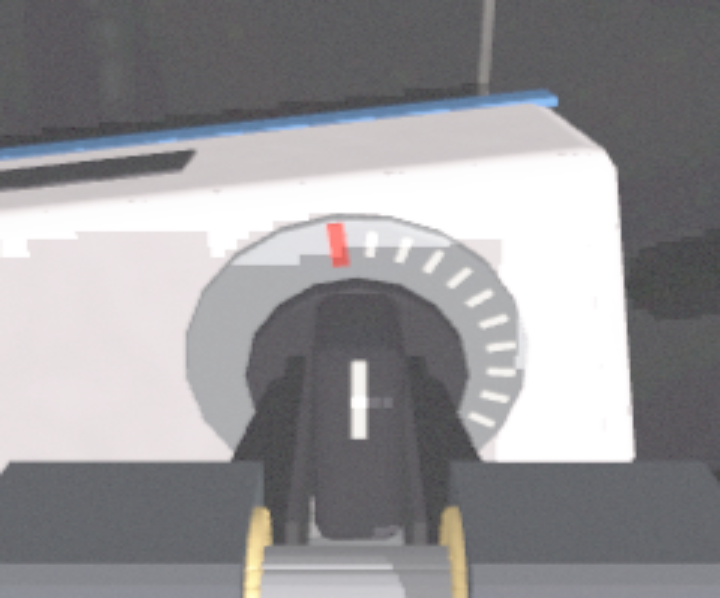

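```bash
python3 -m inch '[[[-0.1,0.1,0],[0,0,-0.6],1],[[0,0,0],[0,0,-0.4],1],[[0,0,0],[0,0,0],1]]'
python3 -c "
from h import *
print(sensors.read_state()['moment'])"
python3 -m inch '[[[0,0,0],[0,0,-0.4],1],[[0,0,0],[0,0,0],1]]'
python3 -c "
from h import *
print(sensors.read_state()['moment'])
f=imaging.grab_frame('wrist')[:,:,::-1][130:360,200:440]
a=np.clip(255*(f/255.)**.5,0,255).astype(np.uint8)
cv2.imwrite('pics/w8.png',cv2.resize(a,None,fx=3,fy=2.6))
"
```

```text
time_s: 11.75
tcp_pos: [0.4566, 0.0458, 0.0966]
eef_rot: [180.0, -0.1, -173.4]
wrist_force: [-3.4, 0.2, 3.3]
finger_gap: 0.0135
[0.28271043 0.49735033 0.03761108]
time_s: 11.95
tcp_pos: [0.4567, 0.0459, 0.0966]
eef_rot: [179.9, -0.1, -171.4]
wrist_force: [-4.8, 2.4, 4.3]
finger_gap: 0.0137
[0.44746581 0.64595876 0.05602845]
```

View pics/w8.png

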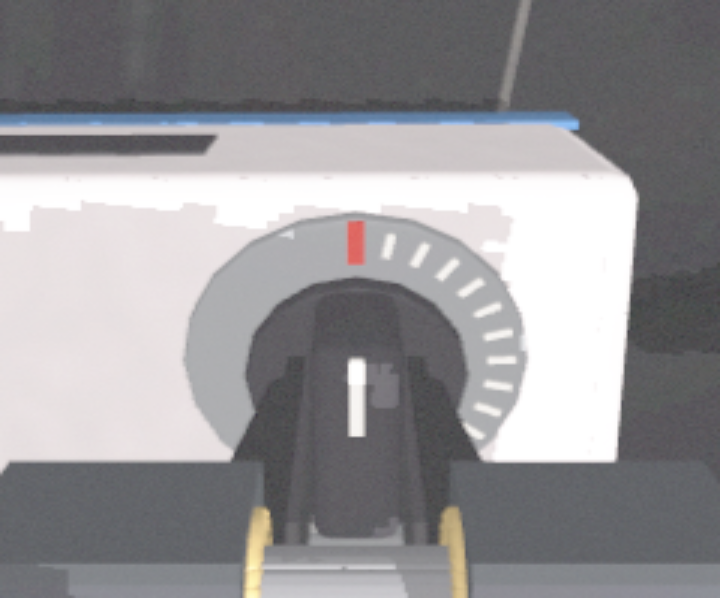

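The white mark is in line with the red tick (both near column 356). I'll press a little further to feel for the stop.

```bash
python3 -m inch '[[[0,0,0],[0,0,-0.5],1],[[0,0,0],[0,0,0],1],[[0,0,0],[0,0,0],1]]'
python3 -c "
from h import *
print(sensors.read_state()['moment'])"
```

```text
time_s: 12.3
tcp_pos: [0.4567, 0.0459, 0.0966]
eef_rot: [179.9, -0.1, -169.1]
wrist_force: [-4.8, 1.8, 4.6]
finger_gap: 0.014
[ 0.50977486  0.68067173 -0.74946071]
```

The moment about z rose to −0.75 N m, so the knob is against its stop. Now I'll let go, rise, and move over the handle.

```bash
python3 -m inch '[[[0,0,0],[0,0,0.3],0.7],[[0,0,0],[0,0,0],0.5],[[0,0,0],[0,0,0],0.5],[[0,0,0],[0,0,0],0.5],[[0,0,-0.4],[0,0,0],0.5],[[0,0,-0.8],[0,0,0],0.5],[[0,0,-0.8],[0,0,0],0.5],[[0,0,-0.4],[0,0,0],0.5],[[-0.59,-0.68,0],[0,0,0],0.5],[[-0.59,-0.68,0],[0,0,0],0.5]]'
python3 -m inch '[[[-0.59,-0.68,0],[0,0,0],0.5],[[0,0,0],[0,0,1],0.5],[[0,0,0],[0,0,1],0.5],[[0,0,0],[0,0,1],0.5],[[0,0,0],[0,0,1],0.5],[[0,0,0],[0,0,1],0.5],[[0,0,0],[0,0,1],0.5],[[0,0,0],[0,0,1],0.5],[[0,0,0],[0,0,1],0.5],[[0,0,0],[0,0,1],0.5]]'
python3 -m inch '[[[0,0,0],[0,0,1],0.5],[[0,0,0],[0,0,1],0.5],[[0,0,0],[0,0,1],0.5],[[0,0,0],[0,0,1],0.5],[[0,0,0],[0,0,1],0.5],[[0,0,0],[0,0,1],0.5],[[0,0,0],[0,0,1],0.5],[[0,0,0],[0,0,1],0.5],[[0,0,0],[0,0,1],0.5],[[0,0,0],[0,0,0],0.5]]'
python3 - <<'E'
from h import *
c=imaging.get_calibration("wrist")
f=imaging.grab_frame("wrist")[:,:,::-1]
cv2.imwrite('pics/w9.png',f)
for p in ((.5122,.0494,.152),(.5283,-.0589,.152)):print(proj("wrist",p,c))
f=imaging.grab_frame("top")[:,:,::-1]
cv2.imwrite("pics/t9.png",cv2.resize(f[165:335,195:350],None,fx=3.5,fy=3.5,interpolation=cv2.INTER_CUBIC))
E
```

```text
time_s: 13.3
tcp_pos: [0.4999, 0.011, 0.1697]
eef_rot: [-180.0, 0.1, -170.3]
wrist_force: [-0.7, 1.2, 0.6]
finger_gap: 0.0474
time_s: 14.3
tcp_pos: [0.5197, -0.0061, 0.1684]
eef_rot: [-180.0, -0.0, 144.4]
wrist_force: [0.1, -0.1, -1.1]
finger_gap: 0.0475
time_s: 15.3
tcp_pos: [0.5198, -0.0061, 0.1684]
eef_rot: [-180.0, 0.0, 99.6]
wrist_force: [0.4, 0.0, 0.0]
finger_gap: 0.0477
[322.51701725 166.06590735]
[318.61042763 330.30483357]
```

View pics/w9.png

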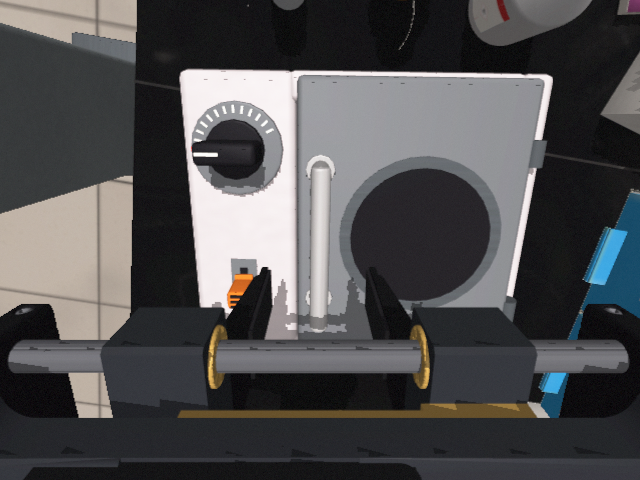

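View pics/t9.png

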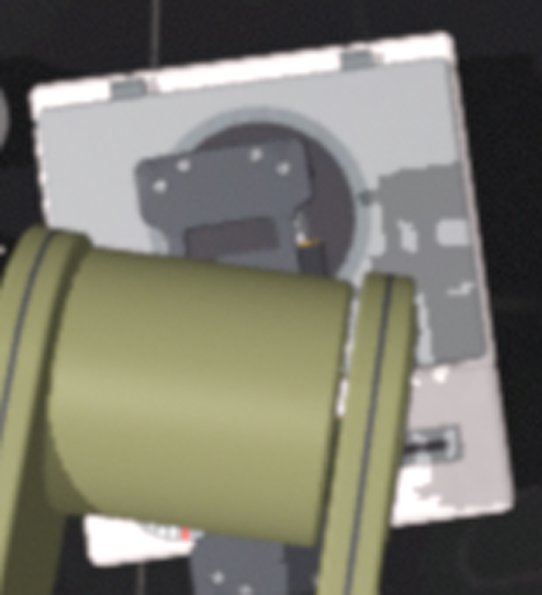

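The wrist view shows the knob pointing to the machine's front, and the handle bar upright at column 320, midway between the fingers. I'll go down onto it.

```bash
python3 -m inch '[[[0,0,0.5],[0,0,0.2],0.5],[[0,0,0.5],[0,0,0],0.5],[[0,0,0.5],[0,0,0],0.5],[[0,0,0.3],[0,0,0],0.5],[[0,0,0.2],[0,0,0],0.5],[[0,0,0],[0,0,0],0.5]]'
python3 -m inch '[[[0,0,0.14],[0,0,0],0.5],[[0,0,0.12],[0,0,0],0.5],[[0,0,0],[0,0,0],0.5]]'
python3 - <<'E'
from h import *
f=imaging.grab_frame("wrist")[:,:,::-1]
cv2.imwrite('pics/w10.png',f[100:400,100:540])
E
```

```text
time_s: 16.0
tcp_pos: [0.519, -0.0059, 0.1069]
eef_rot: [-179.9, -0.0, 98.6]
wrist_force: [0.3, -0.2, 0.6]
finger_gap: 0.0475
time_s: 16.3
tcp_pos: [0.5197, -0.006, 0.1004]
eef_rot: [-180.0, -0.0, 98.6]
wrist_force: [-1.1, 0.5, 0.2]
finger_gap: 0.0476
```

View pics/w10.png

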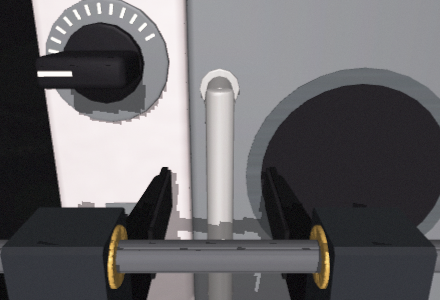

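```bash
python3 -m inch '[[[0,0,0],[0,0,0],0.75],[[0,0,0],[0,0,0],1],[[0,0,0],[0,0,0],1],[[0,0,0],[0,0,0],1],[[0,0,0],[0,0,0],1],[[0,0,0],[0,0,0],1],[[0,0,0],[0,0,0],1],[[0,0,0],[0,0,0],1]]'
```

```text
time_s: 17.15
tcp_pos: [0.5204, -0.0059, 0.1007]
eef_rot: [179.9, 0.0, 98.6]
wrist_force: [3.7, 1.4, -2.5]
finger_gap: 0.0115
```

The bar is held, with the gap at 11.5 mm. Now I'll tug upward in small steps, watching the force.

```bash
python3 -m inch '[[[0,0.02,-0.09],[0,0,0],1],[[0,0.02,-0.08],[0,0,0],1],[[0,0,0],[0,0,0],1],[[0,0,0],[0,0,0],1],[[0,0,0],[0,0,0],1]]'
python3 -m inch '[[[0,0.01,-0.06],[0,0,0],1],[[0,0,0],[0,0,0],1],[[0,0,0],[0,0,0],1]]'
python3 -m inch '[[[0,0.01,-0.06],[0,0,0],1],[[0,0,0],[0,0,0],1],[[0,0,0],[0,0,0],1]]'
```

```text
time_s: 17.65
tcp_pos: [0.5217, -0.0057, 0.1053]
eef_rot: [179.9, 0.0, 98.6]
wrist_force: [6.6, 0.1, -4.8]
finger_gap: 0.0111
time_s: 17.95
tcp_pos: [0.5223, -0.0057, 0.1072]
eef_rot: [179.8, 0.0, 98.6]
wrist_force: [7.9, 1.7, -6.1]
finger_gap: 0.0108
time_s: 18.25
tcp_pos: [0.5223, -0.0056, 0.1074]
eef_rot: [179.9, 0.0, 98.6]
wrist_force: [11.7, -0.4, -11.8]
finger_gap: 0.0108
```

```bash
python3 -m inch '[[[0,0,-0.1],[0,0,0],1],[[0,0,0],[0,0,0],1],[[0,0,0],[0,0,0],1],[[0,0,0],[0,0,0],1]]'
```

```text
time_s: 18.65
tcp_pos: [0.5223, -0.0057, 0.1077]
eef_rot: [179.9, -0.0, 98.6]
wrist_force: [18.0, -0.5, -23.6]
finger_gap: 0.011
```

The lid stopped firmly after about 7 mm of rise and the pull reached 24 N, so it is caught. I'll lower it, let go, and move to the left side of the release.

```bash
python3 -m inch '[[[0,-0.03,0.2],[0,0,0],1],[[0,-0.03,0.19],[0,0,0],1],[[0,0,0],[0,0,0],0.7],[[0,0,0],[0,0,0],0.6],[[0,0,0],[0,0,0],0.6],[[0,0,0],[0,0,0],0.6],[[0,0,-0.6],[0,0,0],0.6],[[0,0,-0.6],[0,0,0],0.6],[[0,0,-0.5],[0,0,0],0.8],[[0,0,0],[0,0,0],1]]'
python3 -m inch '[[[-0.21,-0.63,0],[0,0,0],1],[[-0.21,-0.63,0],[0,0,0],1],[[-0.21,-0.64,0],[0,0,0],1],[[0,0,0],[0,0,0],1],[[0,0,0],[0,0,0],1]]'
python3 - <<'E'
from h import *
c=imaging.get_calibration("wrist")
f=imaging.grab_frame("wrist")[:,:,::-1]
cv2.imwrite('pics/w11.png',f)
h=cv2.cvtColor(f,cv2.COLOR_BGR2HSV);m=cv2.inRange(h,(5,150,100),(20,255,255))
y,x=np.nonzero(m);print(x.min(),x.max(),y.min(),y.max(),proj("wrist",(.470,-.0575,.12),c))
f=imaging.grab_frame("scene")[:,:,::-1]
cv2.imwrite("pics/s11.png",cv2.resize(f[205:375,215:400],None,fx=3.5,fy=3.5,interpolation=cv2.INTER_CUBIC))
E
```

```text
time_s: 19.65
tcp_pos: [0.5214, -0.0062, 0.1545]
eef_rot: [179.7, 0.1, 98.6]
wrist_force: [0.9, 0.7, 0.1]
finger_gap: 0.0272
time_s: 20.15
tcp_pos: [0.4662, -0.0332, 0.1511]
eef_rot: [180.0, -0.0, 98.6]
wrist_force: [0.1, -0.5, -0.1]
finger_gap: 0.0007
71 428 261 416 [319.41676896 281.5160748 ]
```

View pics/w11.png

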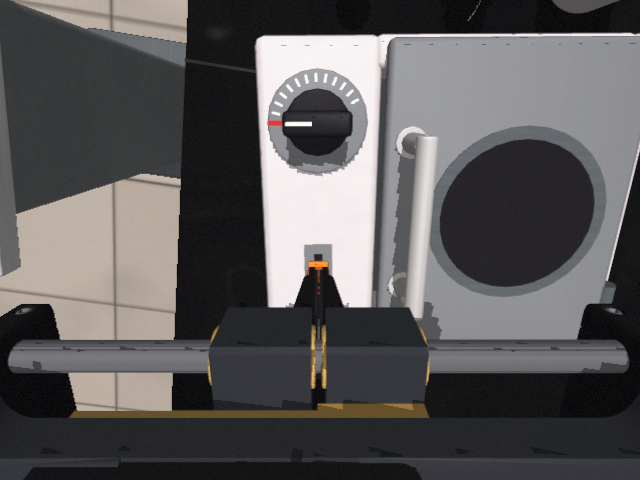

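View pics/s11.png

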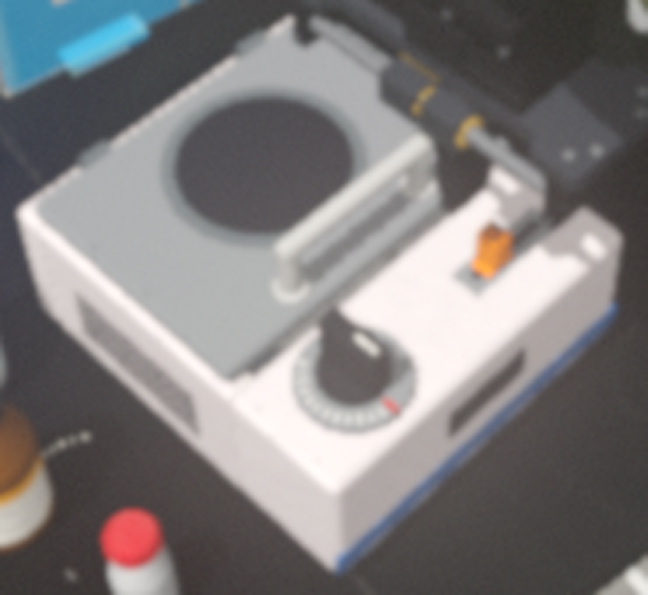

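The mark sits on the red tick, so the knob is still at zero. The release is still at home, directly to the right of the closed fingers (orange edge at about (320,262)). I'll go down beside it.

```bash
python3 -m inch '[[[0,0,0.6],[0,0,0],1],[[0,0,0.6],[0,0,0],1],[[0,0,0.4],[0,0,0],1],[[0,0,0.25],[0,0,0],1],[[0,0,0],[0,0,0],1]]'
python3 -m inch '[[[0,0,0.15],[0,0,0],1],[[0,0,0.15],[0,0,0],1],[[0,0,0],[0,0,0],1]]'
python3 - <<'E'
from h import *
f=imaging.grab_frame("scene")[:,:,::-1]
cv2.imwrite("pics/s12.png",cv2.resize(f[225:325,290:410],None,fx=6,fy=6,interpolation=cv2.INTER_CUBIC))
E
```

```text
time_s: 20.75
tcp_pos: [0.4657, -0.0329, 0.0948]
eef_rot: [-179.9, -0.0, 98.6]
wrist_force: [-0.6, 0.2, 0.5]
finger_gap: 0.0006
time_s: 21.05
tcp_pos: [0.4661, -0.0332, 0.0868]
eef_rot: [-180.0, -0.0, 98.6]
wrist_force: [1.8, 1.2, 0.1]
finger_gap: 0.0006
```

View pics/s12.png

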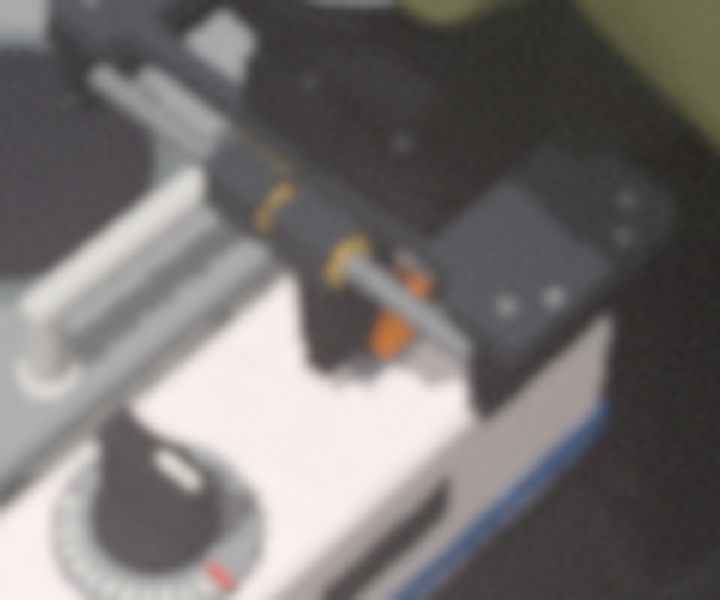

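The fingertip stands on the console side just left of the orange piece. I'll push it to the machine's right (tool −x).

```bash
python3 -m inch '[[[-0.2,0,0],[0,0,0],1],[[-0.1,0,0],[0,0,0],1],[[0,0,0],[0,0,0],1]]'
python3 -m inch '[[[-0.15,0,0],[0,0,0],1],[[-0.15,0,0],[0,0,0],1],[[0,0,0],[0,0,0],1]]'
python3 -m inch '[[[-0.15,0,0],[0,0,0],1],[[-0.15,0,0],[0,0,0],1],[[0,0,0],[0,0,0],1]]'
```

```text
time_s: 21.4
tcp_pos: [0.4677, -0.0415, 0.0874]
eef_rot: [180.0, -0.1, 98.6]
wrist_force: [-1.3, 4.6, 1.4]
finger_gap: 0.0007
time_s: 21.7
tcp_pos: [0.4693, -0.0519, 0.0873]
eef_rot: [180.0, 0.1, 98.6]
wrist_force: [-0.7, 0.8, 0.7]
finger_gap: 0.0006
time_s: 22.0
tcp_pos: [0.4701, -0.0575, 0.0873]
eef_rot: [180.0, -0.4, 98.5]
wrist_force: [-1.9, 11.5, 3.5]
finger_gap: 0.0003
```

```bash
python3 -m inch '[[[-0.1,0,0],[0,0,0],1],[[0,0,0],[0,0,0],1],[[0,0,0],[0,0,0],1]]'
python3 - <<'E'
from h import *
f=imaging.grab_frame("scene")[:,:,::-1]
cv2.imwrite("pics/s13.png",cv2.resize(f[225:325,290:410],None,fx=6,fy=6,interpolation=cv2.INTER_CUBIC))
E
```

```text
time_s: 22.3
tcp_pos: [0.4701, -0.0576, 0.0874]
eef_rot: [-180.0, -0.7, 98.5]
wrist_force: [-3.1, 21.1, 7.3]
finger_gap: 0.0002
```

View pics/s13.png

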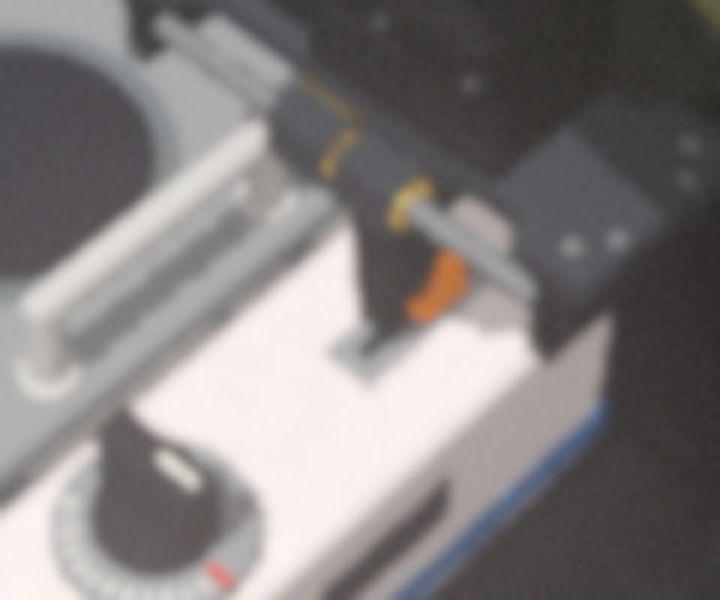

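The fingers stopped hard after about 17 mm of push, at 21 N, and the picture shows the slide at the right end of its slot. Now I'll go back to the handle.

```bash
python3 -m inch '[[[0.4,0,0],[0,0,0],1],[[0,0,-0.7],[0,0,0],1],[[0,0,-0.7],[0,0,0],1],[[0,0,-0.75],[0,0,0],0.8],[[0.41,0.64,0],[0,0,0],0.5],[[0.41,0.64,0],[0,0,0],0.5],[[0.41,0.64,0],[0,0,0],0.5],[[0,0,0],[0,0,0],0.5],[[0,0,0],[0,0,0],0.5]]'
python3 - <<'E'
from h import *
f=imaging.grab_frame("wrist")[:,:,::-1]
cv2.imwrite('pics/w14.png',f)
E
```

```text
time_s: 23.25
tcp_pos: [0.52, -0.0064, 0.1511]
eef_rot: [-179.9, 0.1, 98.6]
wrist_force: [0.0, 0.4, -0.2]
finger_gap: 0.043
```

View pics/w14.png

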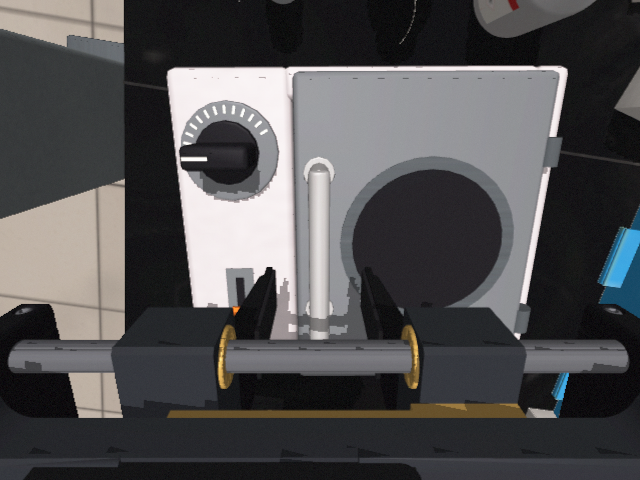

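The handle bar is centred between the open fingers (column 319), and the orange slide has moved right. I'll descend and grip.

```bash
python3 -m inch '[[[0,0,0.6],[0,0,0],0.5],[[0,0,0.6],[0,0,0],0.5],[[0,0,0.3],[0,0,0],0.5],[[0,0,0.2],[0,0,0],0.5],[[0,0,0],[0,0,0],0.5]]'
python3 -m inch '[[[0,0,0],[0,0,0],0.75],[[0,0,0],[0,0,0],1],[[0,0,0],[0,0,0],1],[[0,0,0],[0,0,0],1],[[0,0,0],[0,0,0],1],[[0,0,0],[0,0,0],1],[[0,0,0],[0,0,0],1],[[0,0,0],[0,0,0],1]]'
```

```text
time_s: 23.8
tcp_pos: [0.5197, -0.0063, 0.0999]
eef_rot: [-179.9, -0.0, 98.6]
wrist_force: [-0.6, -0.1, -0.1]
finger_gap: 0.0473
time_s: 24.6
tcp_pos: [0.5203, -0.0059, 0.1008]
eef_rot: [-180.0, 0.0, 98.6]
wrist_force: [-1.9, -0.5, 1.9]
finger_gap: 0.011
```

```bash
python3 -m inch '[[[0,0.06,-0.21],[0,0,0],1],[[0,0.07,-0.21],[0,0,0],1],[[0,0.08,-0.2],[0,0,0],1],[[0,0.09,-0.2],[0,0,0],1],[[0,0.1,-0.2],[0,0,0],1],[[0,0.1,-0.19],[0,0,0],1],[[0,0.12,-0.19],[0,0,0],1],[[0,0.12,-0.18],[0,0,0],1],[[0,0,0],[0,0,0],1]]'
python3 -m inch '[[[0,0.13,-0.17],[0,0,0],1],[[0,0.14,-0.17],[0,0,0],1],[[0,0.15,-0.17],[0,0,0],1],[[0,0.15,-0.16],[0,0,0],1],[[0,0.16,-0.15],[0,0,0],1],[[0,0.17,-0.14],[0,0,0],1],[[0,0.17,-0.14],[0,0,0],1],[[0,0.18,-0.13],[0,0,0],1],[[0,0,0],[0,0,0],1]]'
```

```text
time_s: 25.5
tcp_pos: [0.5421, -0.0026, 0.1495]
eef_rot: [-179.9, -0.0, 98.6]
wrist_force: [-7.1, -1.1, 1.3]
finger_gap: 0.0112
time_s: 26.4
tcp_pos: [0.5797, 0.0032, 0.1891]
eef_rot: [180.0, -0.0, 98.6]
wrist_force: [-10.6, -0.4, 10.0]
finger_gap: 0.0112
```

```bash
python3 -m inch '[[[0,0.16,-0.14],[0,0,0],1],[[0,0.17,-0.13],[0,0,0],1],[[0,0.18,-0.12],[0,0,0],1],[[0,0.18,-0.11],[0,0,0],1],[[0,0.1,-0.05],[0,0,0],1],[[0,0,0],[0,0,0],1],[[0,0,0],[0,0,0],1],[[0,0,0],[0,0,0],1]]'
python3 - <<'E'
from h import *
f=imaging.grab_frame("scene")[:,:,::-1]
cv2.imwrite("pics/s15.png",f)
f=imaging.grab_frame("wrist")[:,:,::-1]
cv2.imwrite("pics/w15.png",f)
E
```

```text
time_s: 27.2
tcp_pos: [0.6036, 0.0068, 0.2036]
eef_rot: [179.9, 0.0, 98.6]
wrist_force: [-4.8, 0.8, 5.9]
finger_gap: 0.0112
```

View pics/s15.png

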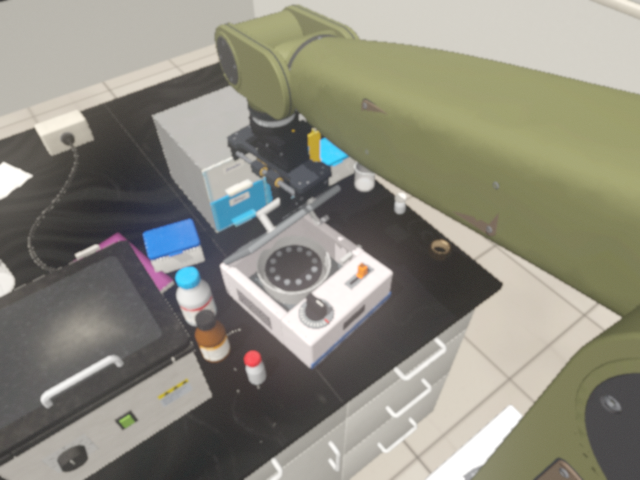

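View pics/w15.png

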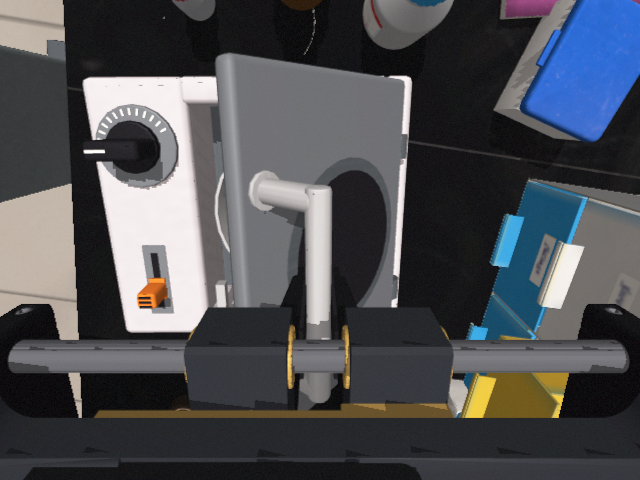

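The lid stands open with the bar held, gap 11.2 mm. The handle moved 84 mm back and 103 mm up, which is about 50°. The release is fully to the right, the knob is at the tick, and the bottles, vials and tape look undisturbed. I'll hold briefly and then hand in.

```bash
python3 -m inch '[[[0,0,0],[0,0,0],1],[[0,0,0],[0,0,0],1],[[0,0,0],[0,0,0],1],[[0,0,0],[0,0,0],1],[[0,0,0],[0,0,0],1]]'
python3 -c "
from plant import sensors,job
print(sensors.read_state()['qvel'])
print(job.hand_in())"
```

```text
time_s: 27.8
tcp_pos: [0.6035, 0.0068, 0.2036]
eef_rot: [179.9, -0.0, 98.6]
wrist_force: [-4.7, -0.1, 5.4]
finger_gap: 0.0113
[-0.05627055  0.02883708 -0.00078433 -0.06834872 -0.05524106  0.04585756]
the job is handed in; nothing more can be done
None
```

I handed the job in at about 28 s with the lid held open at about 50° (0.88 rad). No verdict came back.

- **Timer:** I turned the knob back to its zero stop. The turning moment rose sharply there, and the white mark lined up with the red tick.
- **Tug:** With the release at home, the lid stopped firmly after about 7 mm and the pull reached 24 N. The catch was holding it.
- **Release:** I slid it fully right. The fingers moved about 17 mm from contact and stopped hard at 21 N.
- **Lid:** I lifted it by its handle and was still holding the bar at the end (gap 11.3 mm, arm at rest).

**What disagreed:** The first pinch of the knob closed above the bar. The real fingertips sit about 33 mm higher than the reported tool position. I measured this offset in two camera views and allowed for it from then on.

**Last checks:** The 50° comes from how far the handle moved, not from a direct reading. That movement fits a handle radius of about 156 mm against the stated 151 mm, so the bar may have slipped a few millimetres in the grip. In the last pictures the knob was still at its tick and the release was at the right. The bystanders I could see looked unmoved, judged by eye only.

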